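# Queue the sample boxes along the guide rail

## Task

Using the wooden-handled pusher, slide the three steel sample boxes into one straight, closed-up row flat against the guide rail: the long box against the rail's end stop, then the two short ones in either order, each touching its neighbour with its 50 mm side across the rail. Touch the boxes only with the pusher, never with the gripper or arm, and do not disturb the two small jars, the mill jar or the hex key. Finish with the pusher let go, standing upright on the bench and not touching the boxes.

Things in the scene. Friction and masses are not known exactly. Their poses are not given: they have to be found in the camera images.
- rail: fixed aluminium guide rail beyond the boxes, L-shaped in plan, its yaw varies a little. Origin: on the bench at the foot of its working face (towards the robot); x points through the rail away from the robot, y along the face to the end stop (robot's left), z up. Face: plane x = 0, y = -308 to +180 mm. Rail 24 mm high, 18 mm thick, with a 5 mm high flange behind to x = 48 mm
- corner (a point): inner corner of rail face and end stop, at bench level; in the rail's frame x = 0, y = +180 mm. The stop (24 mm high, 12 mm thick) stands out from the face there, square to it, to x = -80 mm; its inner face is y = +180 mm
- long_box: shut long sample box, a plain steel block: 50 (its x) by 100 (its y) by 32 mm high, 0.24 to 0.48 kg. Origin: centre of its underside; z up. The boxes start up to about 30 degrees askew, in three lanes side by side between robot and rail, any box in any lane; a short box in the lane nearest the stop can still be pushed straight to the rail beside the long box in its final place
- short_box_a: shut short sample box, a plain steel block to handle: 50 (its x) by 64 (its y) by 32 mm high, 0.15 to 0.31 kg, the same as its twin. Origin: centre of its underside; z up
- short_box_b: shut short sample box, a plain steel block to handle: 50 (its x) by 64 (its y) by 32 mm high, 0.15 to 0.31 kg, the same as its twin. Origin: centre of its underside; z up
- pusher: loose pusher standing upright: a grey 46 by 46 by 22 mm high foot and on its middle an upright square wooden handle 24 by 24 mm, its top 94 mm above the bench; 0.22 kg. Origin: centre of its underside; x and y square to its sides, z up. Starts at the robot's right
- pusher_grip (a point): a good place to grip the pusher: on its handle's axis, 72 mm above its underside
- white_pot: bystander, small white pot, 44 mm wide, 55 mm high, standing on the robot's side of the boxes. Origin: centre of its underside
- amber_jar: bystander, small amber glass jar, 44 mm wide, 55 mm high, standing on the robot's side of the boxes. Origin: centre of its underside
- mill_jar: bystander, round steel mill jar, 64 mm wide, 72 mm high, near the rail's open end. Origin: centre of its underside
- hex_key: bystander, dark L-shaped hex key lying flat beyond the end stop: 100 mm (its x) by 35 mm, 7 mm thick. Origin: middle of its long leg, underside

How it is judged:
By the outcome, as a careful person would: the job done as asked, in the order asked, and still so for the second after the job is handed in, with the robot touching nothing.
It also fails if it takes over 72 s, if anything falls off the work surface, if the arm or the gripper's body presses on something with over 40 N, if the wrist force passes 120 N, or if a joint passes its speed limit or range.

## Robot

A 6-joint arm with a two-finger parallel gripper is mounted at the origin on the work surface. World frame = base frame: x ahead of the robot, y to its left, z up, the work surface at z = 0. Lengths are in mm, angles in rad, forces in N, time in s.
With the tool pointing down it reaches from about 350 to 800 mm from the base axis. Payload 7.3 kg.
Tool frame: the origin (TCP) lies between the finger pads; the fingertips stand 14 mm ahead of it and the grasp point (between the pads) lies 5 mm behind it; y points along the fingers, x is the direction in which the jaws open and shut, and the axes are right-handed (so a half turn about y gives the same grasp; the last joint's range is limited). The gripper opens to 85 mm and grips with 20 to 120 N. Pads are 22 mm wide; open, the fingers measure 114 mm over their backs; the gripper's body (76 mm by 85 mm) begins 54 mm behind the grasp point. The pads swing forward as they close: fully open they stand 13 mm farther back than shut.
Start: joints at [1.067, 0.342, 1.524, -0, 1.275, -0.146], TCP at [183.848, 491.775, 245.322] pointing down, gripper open.
Joint ranges: [-2.53, 2.53], [-0.77, 2.02], [0.04, 2.7], [-1, 4.14], [0.28, 2.66], [-3.11, 3.11]. Speed limits (rad/s): [2.57, 2.57, 3.14, 3.14, 3.14, 3.14].

## Interface

Orientations are given as a unit quaternion [w, x, y, z].
In Python, from cell import ctrl, read_camera, get_calibration, look_for, pinpoint gives the robot as it stands.
- The arm moves only by the tool arm_command, never from a script. Its argument "deltas" is a list of rows, each a list of 7 numbers: the shift along the tool's x, y, z in mm, then the turn, a rotation vector about the tool's x, y, z in rad, then the finger opening in mm, from 0 to 85.4. A call has 1 to 8 rows; each row shifts and turns the commanded pose from where the row before left it, along the tool's axes as they then stand; what a row does not reach is not made up. A row lasts 1/10 s, in which the tool goes at most 50 mm and 8.59 degrees, less where a joint would pass 70% of its speed; a pose out of reach is approached as far as the arm can. A call is refused whole if a number of a shift passes 50 or a number of a turn 0.15, either way. A call with a gripper value outside its range is refused whole. The fingers move at their own pace and stop on an object; "newtons" is the grip in N (left out, the last holds). Time passes only in rows, so rows that do not move let the fingers close. It gives the time, the measured TCP pose, the force and the opening at its end, in the units of the state.
- ctrl.get_obs(): the state, without advancing time (a new reading comes with each control period).
- read_camera(name): name is "scene" or "top" or "wrist"; returns the picture (480x640x3 uint8, red, green, blue); there is no depth.
- get_calibration(name): a dict with "K" (3x3 intrinsics, pixels), "D" ([k1, k2, p1, p2, k3] as OpenCV has them; the pictures are not rectified), "world_to_cam" (4x4, takes a point from world to camera coordinates). Camera axes: x right, y down, z forward; pixel columns grow to the right and rows downward; lengths in mm; the calibration is good to about 2 mm. A picture is of the moment at which its call begins: read the wrist's pose just before it. get_calibration takes no time and is no camera call; for the wrist camera it gives the pose at the moment of the call.
- ctrl.sign_off(): hands the job in, once; it reports no verdict.
Trained networks look in the newest picture that a camera, given by its name, has taken for a name from the list of things; names that differ only in an ending like _2 or _b are one class to them, and where a whole thing is asked for, a point or a joint stands for the part that bears it (a point fixed in the world has none). Each returns a list of dicts, best first, with "p" (0 to 1); they miss things now and then, are a little off and sometimes report something else, mostly with a low value. They report only what shows in the picture. A call takes as long as a camera call.
- look_for(query, camera): "position" ([column, row] in pixels, amid what is visible of it).
- pinpoint(query, camera): "position" ([column, row] in pixels: a listed point, or the origin of a listed thing).
The state is a dict: "t": time; "joint_positions": joint angles; "joint_vel": joint speeds; "joint_efforts": joint torques, N m; "eef_pos": TCP position; "orientation": TCP orientation; "ft_force": force on the tool from outside, world axes, zero at the start; "torque": the same for the moment, N m; "grip_width": finger opening in mm.
Only numpy, scipy, OpenCV 4.12 (cv2) and the standard library are available. Lean on these libraries where they do the work, as an engineer would, in place of code of your own. Each camera call takes 0.05 s, during which the arm holds its last target.

## Working session

There is one attempt and no reset: what is moved stays moved. The work goes in short steps, Python scripts to look and compute and a tool call to move; the robot and the scene stay as the last step left them, time stands still between calls to the robot, and variables do not carry over. Pictures are saved under pics/ and viewed, and the job is handed in when it is done.

Besides the shell and the picture viewer there is one more tool, called after ">>>" as name([rows], argument=value, ...), one row to a line, values as JSON. arm_command: Moves the arm, as the interface text tells. Its arguments: {"type":"object","properties":{"deltas":{"type":"array","items":{"type":"array","items":{"type":"number"}}},"newtons":{"type":"number"}},"required":["deltas"]}

```bash
mkdir -p pics; ls
python3 - <<'E'
from cell import ctrl, read_camera, get_calibration, look_for, pinpoint
import cv2,numpy as np
print(ctrl.get_obs())
for c in ("scene","top"):
    im=read_camera(c); cv2.imwrite(f"pics/{c}0.png",im[:,:,::-1])
    k=get_calibration(c); print(c,np.round(k["K"],1).tolist(),np.round(k["D"],3),np.round(k["world_to_cam"],3).tolist())
    im=None
    for n in ["rail","corner","long_box","short_box_a","pusher","pusher_grip","white_pot","amber_jar","mill_jar","hex_key"]:
        print(n,[(np.round(d["position"],1).tolist(),round(d["p"],2)) for d in pinpoint(n,c)[:3]])
E
```

```text
pics
{'t': 0.0, 'joint_positions': array([ 1.06701456e+00,  3.42741645e-01,  1.52502124e+00,  4.37299169e-05,
        1.27536860e+00, -1.45975238e-01]), 'joint_vel': array([-4.24862657e-04, -6.99234231e-05,  1.11647237e-03,  1.34129144e-03,
        6.22952363e-04, -3.09081872e-04]), 'joint_efforts': array([-1.40003987e-03, -4.33666241e+01, -2.46010208e+01, -3.08464569e-04,
        7.59998424e-03,  9.45421448e-06]), 'eef_pos': array([183.64039394, 491.43965678, 244.61463513]), 'orientation': array([-0.58076881,  0.58122589,  0.40254672, -0.40353462]), 'ft_force': array([ 0.02498927,  0.63904012, -0.66755436]), 'torque': array([-0.01557462,  0.00804039,  0.00396423]), 'grip_width': 85.28177615776924}
scene [[442.3, 0.0, 317.3], [0.0, 442.3, 242.4], [0.0, 0.0, 1.0]] [-0.099  0.     0.     0.     0.   ] [[-0.8, 0.6, 0.016, 440.956], [0.419, 0.578, -0.7, -182.778], [-0.429, -0.554, -0.714, 1071.768], [0.0, 0.0, 0.0, 1.0]]
rail [([256.8, 324.5], 0.64)]
corner [([328.4, 400.2], 0.67)]
long_box [([249.4, 218.1], 0.81), ([327.3, 292.7], 0.41)]
short_box_a [([324.0, 291.4], 0.93), ([292.0, 244
[... 249 characters left out ...]
2.7, 0.0, 322.2], [0.0, 542.7, 231.0], [0.0, 0.0, 1.0]] [-0.149  0.     0.     0.     0.   ] [[0.008, -1.0, 0.002, -31.399], [-0.992, -0.008, -0.127, 526.192], [0.127, -0.001, -0.992, 1131.045], [0.0, 0.0, 0.0, 1.0]]
rail [([290.3, 155.4], 0.84), ([349.1, 217.1], 0.64)]
corner [([216.3, 159.0], 0.8)]
long_box []
short_box_a [([345.4, 219.4], 0.89), ([283.8, 210.9], 0.76), ([468.9, 248.9], 0.52)]
pusher [([470.3, 246.0], 0.91), ([314.4, 282.7], 0.53)]
pusher_grip [([480.1, 245.5], 0.59), ([460.3, 177.6], 0.58)]
white_pot [([316.2, 281.6], 0.52), ([174.9, 183.0], 0.45)]
amber_jar [([374.2, 278.9], 0.56)]
mill_jar [([462.4, 175.9], 0.66)]
hex_key [([171.2, 181.9], 0.64), ([469.0, 247.9], 0.45)]
```

View pics/scene0.png

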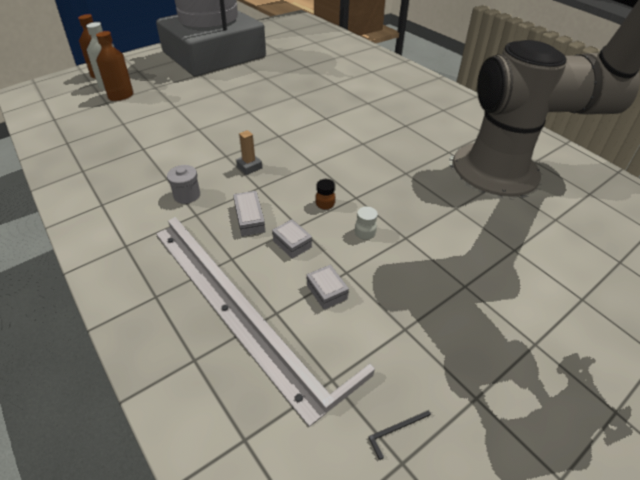

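View pics/top0.png

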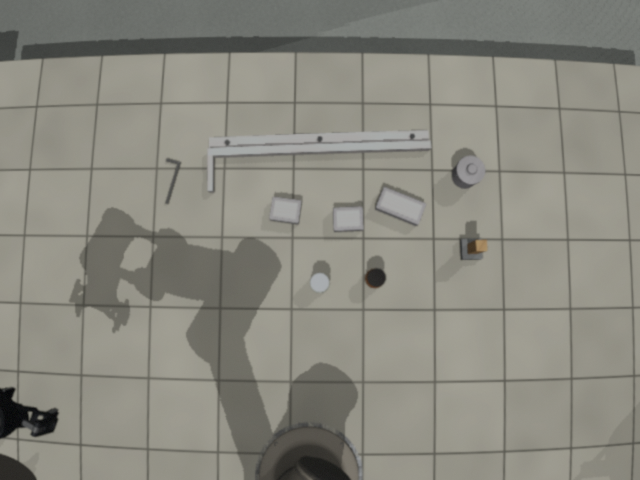

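The top picture shows the rail with its stop at left (210,150). The short boxes are at (286,210) and (348,217), the long box is in the right lane at (400,205), and the pusher is at (471,248). The jars stand at (320,283) and (375,278). Next I'll measure edges precisely.

```bash
cat > h.py <<'E'
from cell import ctrl, read_camera, get_calibration, look_for, pinpoint
import cv2,numpy as np
from scipy.spatial.transform import Rotation as R
def px2w(cam,uv,z,cal=None):
    c=cal or get_calibration(cam);K=np.array(c["K"]);D=np.array(c["D"]);T=np.array(c["world_to_cam"])
    n=cv2.undistortPoints(np.array(uv,float).reshape(-1,1,2),K,D).reshape(-1,2)
    d=np.c_[n,np.ones(len(n))]@T[:3,:3]; o=-T[:3,:3].T@T[:3,3]
    return o+d*((z-o[2])/d[:,2])[:,None]
def w2px(cam,P,cal=None):
    c=cal or get_calibration(cam);T=np.array(c["world_to_cam"])
    rv,_=cv2.Rodrigues(T[:3,:3]);return cv2.projectPoints(np.array(P,float).reshape(-1,3),rv,T[:3,3],np.array(c["K"]),np.array(c["D"]))[0].reshape(-1,2)
def zoom(im,x0,y0,x1,y1,s,name):
    cv2.imwrite(name,cv2.resize(im[y0:y1,x0:x1,::-1],None,fx=s,fy=s,interpolation=cv2.INTER_CUBIC))
E
python3 - <<'E'
from h import *
im=cv2.imread("pics/top0.png")[:,:,::-1]
zoom(im,200,120,360,240,5,"pics/topL.png");zoom(im,330,120,490,260,5,"pics/topR.png") if 0 else zoom(im,330,125,490,245,5,"pics/topR.png")
E
```

```text
(no output)
```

View pics/topL.png

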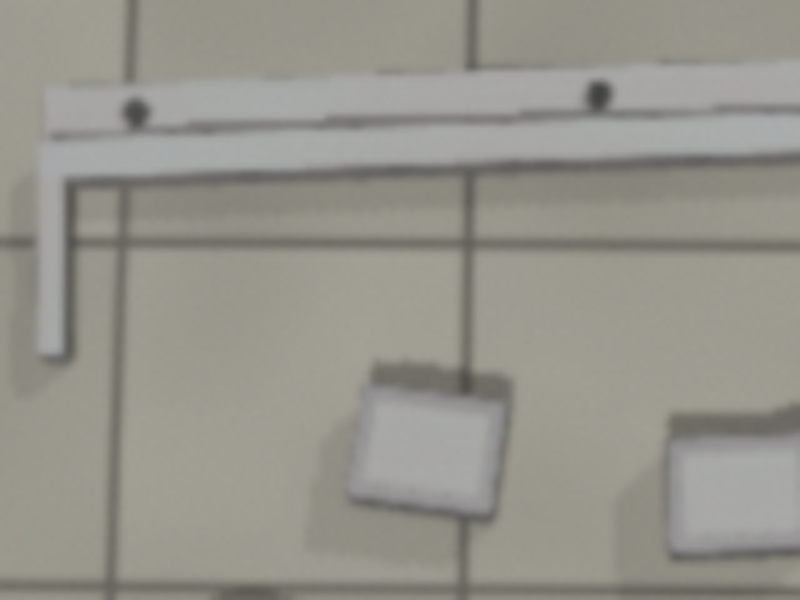

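View pics/topR.png

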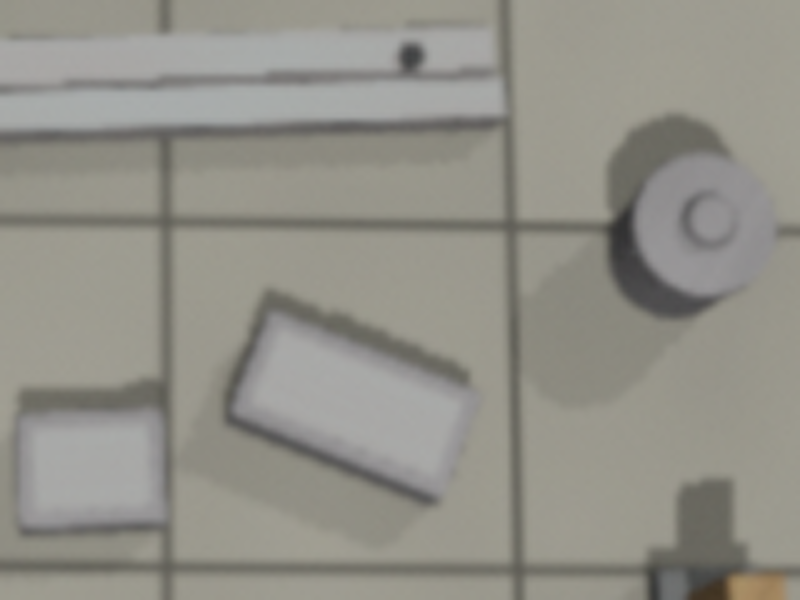

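Run:
```python
from h import *
L=lambda p:[(200+(p[0]+.5)/5-.5),(120+(p[1]+.5)/5-.5)]
Rr=lambda p:[(330+(p[0]+.5)/5-.5),(125+(p[1]+.5)/5-.5)]
def W(f,pts,z): return px2w("top",[f(p) for p in pts],z)[:,:2]
rail=np.r_[W(L,[(80,178),(300,172),(600,162),(795,155)],24),W(Rr,[(10,130),(300,125),(500,119)],24)]
print(rail.round(1).tolist())
a=np.polyfit(rail[:,1],rail[:,0],1);print("rail slope",a, np.polyval(a,rail[:,1])-rail[:,0])
st=W(L,[(67,190),(65,350)],24);print("stop",st.round(1).tolist(), "railend",W(Rr,[(503,119)],24))
yaw=np.arctan(-a[0]);print("yaw",yaw)
c=st[0].copy();c[0]=np.polyval(a,c[1]);print("corner",c)
for n,f,p in (("SL",L,[(362,388),(510,400),(493,517),(348,500)]),("SM",Rr,[(18,408),(163,405),(165,525),(20,532)]),("LB",Rr,[(270,308),(475,392),(435,498),(232,415)])):
    q=W(f,p,32);print(n,q.round(1).tolist(),"c",q.mean(0).round(1),[round(float(np.linalg.norm(q[i]-q[i-1])),1) for i in range(4)])
    d=q[0]-q[1]+q[3]-q[2]; ang=np.arctan2(-d[0],d[1]);print(" ang",ang)
for n,z in(("pusher_grip",72),("pusher",0),("white_pot",0),("amber_jar",0),("mill_jar",0),("corner",0)):
  for cam in("scene","top"):
    read_camera(cam)
    r=pinpoint(n,cam)
    print(n,cam,[(px2w(cam,[d["position"]],z)[0,:2].round(1),round(d["p"],2)) for d in r[:1]])
o=ctrl.get_obs();print(R.from_quat(o["orientation"],scalar_first=True).as_matrix().round(3))
```

```text
[[695.5, 210.8], [698.4, 112.6], [703.7, -20.3], [707.7, -106.6], [707.1, -46.8], [710.9, -175.6], [715.1, -265.4]]
rail slope [-4.16256665e-02  7.03749582e+02] [-0.54330236  0.6754136   0.90728405  0.47030675 -1.41598931  0.17700094
 -0.27071367]
stop [[690.0, 216.4], [617.5, 214.5]] railend [[ 715.09027857 -266.71875685]]
yaw 0.041601649943253056
corner [694.73988743 216.44565812]
SL [[599.6, 82.1], [594.8, 17.8], [543.5, 24.5], [550.4, 87.2]] c [572.1  52.9] [49.4, 64.5, 51.7, 63.1]
 ang -0.09256468749406271
SM [[580.8, -50.7], [582.6, -113.5], [530.2, -114.2], [526.7, -51.8]] c [555.1 -82.6] [54.1, 62.8, 52.4, 62.5]
 ang 0.042959724184177164
LB [[626.0, -160.4], [589.7, -249.8], [543.0, -231.4], [578.5, -143.4]] c [ 584.3 -196.2] [50.4, 96.5, 50.2, 94.9]
 ang -0.3847765640494363
pusher_grip scene [(array([ 486.4, -357.5]), 0.79)]
pusher_grip top [(array([ 490.4, -360.1]), 0.64)]
pusher scene [(array([ 491.5, -348.7]), 0.96)]
pusher top [(array([ 501.3, -360.3]), 0.6)]
white_pot scene [(array([411. , -19.3]), 0.85)]
white_pot top [(array([416.5, -23.9]), 0.57)]
amber_jar scene [(array([ 423.2, -136. ]), 0.93)]
amber_jar top [(array([575.2,  58.5]), 0.16)]
mill_jar scene [(array([ 655.6, -346.8]), 0.96)]
mill_jar top [(array([ 651.5, -342.2]), 0.95)]
corner scene [(array([ 425.7, -145.7]), 0.73)]
corner top [(array([696. , 215.2]), 0.89)]
[[ 0.35   0.    -0.937]
 [ 0.937  0.     0.35 ]
 [ 0.    -1.     0.   ]]
```

```bash
cat >> h.py <<'E'
def pose():
    o=ctrl.get_obs();m=R.from_quat(o["orientation"],scalar_first=True).as_matrix()
    return o["eef_pos"],np.arctan2(m[1,0],m[0,0]),m,o
def plan(wps,g,p=None,h=None):
    """wps: list of (x,y,z,heading,nrows)"""
    p0,h0,_,_=pose(); p=np.array(p0 if p is None else p,float);h=h0 if h is None else h
    for x,y,z,hd,n in wps:
        d=(np.array([x,y,z])-p)/n;dh=(hd-h)/n
        for i in range(n):
            c,s=np.cos(h),np.sin(h)
            print([round(c*d[0]+s*d[1],1),round(-d[2],1),round(-s*d[0]+c*d[1],1),0,round(-dh,4),0,g]);h+=dh
        p=np.array([x,y,z])
def st():
    p,h,m,o=pose();print("t",round(o["t"],2),"p",p.round(1),"h",round(h,4),"tilt",m[2].round(3),"F",o["ft_force"].round(1),"w",round(o["grip_width"],1))
E
python3 - <<'E'
from h import *
plan([(440,250,260,.1,8),(500,-60,260,0,8),(470,-340,260,0,8)],85)
E
```

```text
[np.float64(-17.1), np.float64(-1.8), np.float64(-40.6), 0, np.float64(0.1391), 0, 85]
[np.float64(-11.3), np.float64(-1.8), np.float64(-42.6), 0, np.float64(0.1391), 0, 85]
[np.float64(-5.3), np.float64(-1.8), np.float64(-43.7), 0, np.float64(0.1391), 0, 85]
[np.float64(0.8), np.float64(-1.8), np.float64(-44.0), 0, np.float64(0.1391), 0, 85]
[np.float64(6.9), np.float64(-1.8), np.float64(-43.5), 0, np.float64(0.1391), 0, 85]
[np.float64(12.9), np.float64(-1.8), np.float64(-42.1), 0, np.float64(0.1391), 0, 85]
[np.float64(18.6), np.float64(-1.8), np.float64(-39.9), 0, np.float64(0.1391), 0, 85]
[np.float64(24.0), np.float64(-1.8), np.float64(-36.9), 0, np.float64(0.1391), 0, 85]
[np.float64(3.6), np.float64(-0.0), np.float64(-39.3), 0, np.float64(0.0125), 0, 85]
[np.float64(4.1), np.float64(-0.0), np.float64(-39.3), 0, np.float64(0.0125), 0, 85]
[np.float64(4.6), np.float64(-0.0), np.float64(-39.2), 0, np.float64(0.0125), 0, 85]
[np.float64(5.1), np.float64(-0.0), np.float64(-39.1), 0, np.float64(0.0125), 0, 85]
[np.float64(5.6), np.float64(-0.0), np.float64(-39.1), 0, np.float64(0.0
[... 239 characters left out ...]
, np.float64(0.0125), 0, 85]
[np.float64(-3.8), np.float64(-0.0), np.float64(-35.0), 0, np.float64(-0.0), 0, 85]
[np.float64(-3.8), np.float64(-0.0), np.float64(-35.0), 0, np.float64(-0.0), 0, 85]
[np.float64(-3.8), np.float64(-0.0), np.float64(-35.0), 0, np.float64(-0.0), 0, 85]
[np.float64(-3.8), np.float64(-0.0), np.float64(-35.0), 0, np.float64(-0.0), 0, 85]
[np.float64(-3.8), np.float64(-0.0), np.float64(-35.0), 0, np.float64(-0.0), 0, 85]
[np.float64(-3.8), np.float64(-0.0), np.float64(-35.0), 0, np.float64(-0.0), 0, 85]
[np.float64(-3.8), np.float64(-0.0), np.float64(-35.0), 0, np.float64(-0.0), 0, 85]
[np.float64(-3.8), np.float64(-0.0), np.float64(-35.0), 0, np.float64(-0.0), 0, 85]
```

>>> arm_command([
  [-17,-2,-41,0,0.139,0,85],
  [-11,-2,-43,0,0.139,0,85],
  [-5,-2,-44,0,0.139,0,85],
  [1,-2,-44,0,0.139,0,85],
  [7,-2,-43,0,0.139,0,85],
  [13,-2,-42,0,0.139,0,85],
  [19,-2,-40,0,0.139,0,85],
  [24,-2,-37,0,0.139,0,85],
])

```text
t: 3.1
eef_pos: [443.0, 249.5, 261.6]
orientation: [0.706, -0.706, -0.034, 0.033]
ft_force: [0.8, 0.8, 0.3]
grip_width: 85.0
```

>>> arm_command([
  [5,0,-39,0,0.0125,0,85],
  [5,0,-39,0,0.0125,0,85],
  [5,0,-39,0,0.0125,0,85],
  [5,0,-39,0,0.0125,0,85],
  [5,0,-39,0,0.0125,0,85],
  [5,0,-39,0,0.0125,0,85],
  [5,0,-39,0,0.0125,0,85],
  [5,0,-39,0,0.0125,0,85],
])

```text
t: 3.9
eef_pos: [499.7, -59.8, 261.4]
orientation: [0.707, -0.707, -0.0, 0.0]
ft_force: [0.0, 0.2, -0.2]
grip_width: 85.5
```

>>> arm_command([
  [-4,0,-35,0,0,0,85],
  [-4,0,-35,0,0,0,85],
  [-4,0,-35,0,0,0,85],
  [-4,0,-35,0,0,0,85],
  [-4,0,-35,0,0,0,85],
  [-4,0,-35,0,0,0,85],
  [-4,0,-35,0,0,0,85],
  [-4,0,-35,0,0,0,85],
])

```text
t: 4.7
eef_pos: [467.6, -339.6, 261.3]
orientation: [0.707, -0.707, -0.0, 0.0]
ft_force: [1.3, -0.0, -0.7]
grip_width: 85.0
```

>>> arm_command([
  [0,0,0,0,0,0,85],
  [0,0,0,0,0,0,85],
])

```text
t: 4.9
eef_pos: [467.6, -338.5, 260.8]
orientation: [0.707, -0.707, 0.0, -0.0]
ft_force: [0.2, 0.2, -0.2]
grip_width: 85.1
```

Run:
```python
from h import *
st();c=get_calibration("wrist");im=read_camera("wrist");cv2.imwrite("pics/w1.png",im[:,:,::-1]);print(np.round(c["world_to_cam"],3).tolist())
for n,z in(("pusher_grip",72),("pusher",0)):
    print(n,[(d["position"],px2w("wrist",[d["position"]],z,c)[0,:2].round(1),round(d["p"],2)) for d in pinpoint(n,"wrist")[:2]])
```

```text
t 4.9 p [ 467.6 -338.5  260.8] h -0.0006 tilt [-0.    -1.     0.001] F [ 0.2  0.2 -0.2] w 85.1
[[1.0, -0.002, -0.0, -468.037], [-0.002, -0.954, 0.299, -364.91], [-0.001, -0.299, -0.954, 293.613], [0.0, 0.0, 0.0, 1.0]]
pusher_grip [([336.5, 225.3], array([ 491. , -351.7]), 0.65)]
pusher [([334.2, 204.3], array([ 493.7, -351. ]), 0.66)]
```

View pics/w1.png

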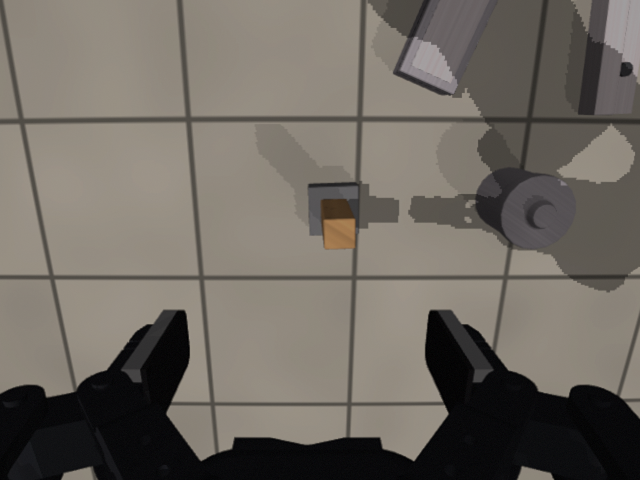

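Run:
```python
from h import *
im=cv2.imread("pics/w1.png")[:,:,::-1];zoom(im,290,170,380,260,6,"pics/w1z.png")
```

```text
(no output)
```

View pics/w1z.png

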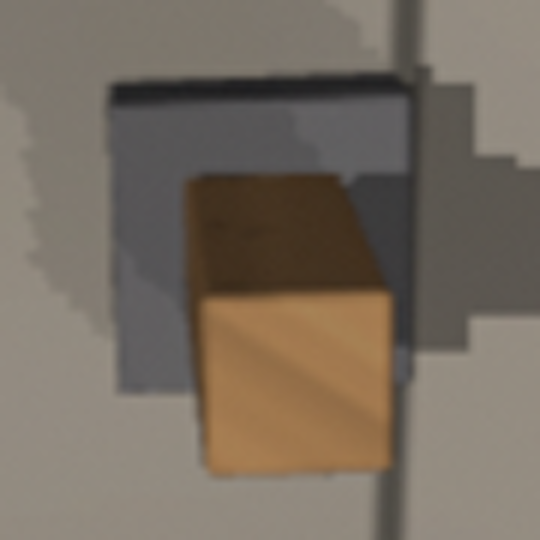

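Run:
```python
from h import *
f=lambda p:[290+(p[0]+.5)/6-.5,170+(p[1]+.5)/6-.5]
for n,z,pts in (("handle",94,[(202,294),(390,290),(391,467),(209,474)]),("foot",22,[(111,106),(409,96),(408,380),(118,392)])):
    q=px2w("wrist",[f(p) for p in pts],z)[:,:2];print(n,q.round(1).tolist(),q.mean(0).round(1),[round(float(np.linalg.norm(q[i]-q[i-1])),1) for i in range(4)])
    for a,b in((0,1),(3,2)): d=q[b]-q[a];print(np.arctan2(d[1],d[0]).round(3))
    for a,b in((3,0),(2,1)): d=q[b]-q[a];print(np.arctan2(-d[0],d[1]).round(3))
```

```text
handle [[480.2, -339.0], [503.4, -338.4], [504.3, -361.6], [481.3, -362.5]] [ 492.3 -350.4] [23.6, 23.2, 23.1, 23.0]
0.023
0.041
0.05
0.041
foot [[469.1, -329.0], [513.8, -327.5], [515.3, -372.0], [470.3, -374.0]] [ 492.1 -350.6] [45.0, 44.8, 44.6, 45.1]
0.035
0.044
0.026
0.034
```

>>> arm_command([
  [8,40,-4,0,-0.02,0,85],
  [8,40,-4,0,-0.02,0,85],
  [8,40,-4,0,0,0,85],
  [0,20,-1,0,0,0,85],
  [0,20,0,0,0,0,85],
  [0,20,0,0,0,0,85],
  [0,18,0,0,0,0,85],
  [0,0,0,0,0,0,85],
])

```text
t: 5.85
eef_pos: [491.5, -348.4, 61.1]
orientation: [0.708, -0.706, -0.014, 0.016]
ft_force: [-0.2, -0.3, -0.5]
grip_width: 85.1
```

Run:
```python
from h import *
st()
```

```text
t 5.85 p [ 491.5 -348.4   61.1] h 0.0426 tilt [-0.003 -1.     0.004] F [-0.2 -0.3 -0.5] w 85.1
```

>>> arm_command([
  [0.5,-1,-2,0,0,0,85],
  [0,0,0,0,0,0,22],
  [0,0,0,0,0,0,15],
  [0,0,0,0,0,0,15],
  [0,0,0,0,0,0,15],
  [0,0,0,0,0,0,15],
  [0,0,0,0,0,0,15],
  [0,0,0,0,0,0,15],
], newtons=90)

```text
t: 6.65
eef_pos: [492.9, -352.7, 64.8]
orientation: [-0.707, 0.707, 0.015, -0.014]
ft_force: [-1.3, 1.4, 5.3]
grip_width: 23.0
```

Run:
```python
from h import *
st()
```

```text
t 6.65 p [ 492.9 -352.7   64.8] h 0.0409 tilt [ 0.001 -1.    -0.   ] F [-1.3  1.4  5.3] w 23.0
```

>>> arm_command([
  [0,-2.5,0,0,0,0,15],
  [3,0,20,0,0,0,15],
  [3,0,26,0,0,0,15],
  [3,0,26,0,0,0,15],
  [3,0,26,0,0,0,15],
  [3,0,26,0,0,0,15],
  [3,0,24,0,0,0,15],
  [0,0,0,0,0,0,15],
])

```text
t: 7.45
eef_pos: [504.1, -201.0, 66.2]
orientation: [0.708, -0.706, -0.015, 0.016]
ft_force: [0.2, -0.2, -2.2]
grip_width: 23.8
```

Run:
```python
from h import *
st();im=read_camera("top");zoom(im,200,120,500,300,2.6,"pics/t2.png");c=get_calibration("wrist");im=read_camera("wrist");cv2.imwrite("pics/w2.png",im[:,:,::-1])
```

```text
t 7.45 p [ 504.1 -201.    66.2] h 0.0438 tilt [-0.002 -1.     0.002] F [ 0.2 -0.2 -2.2] w 23.8
```

View pics/t2.png

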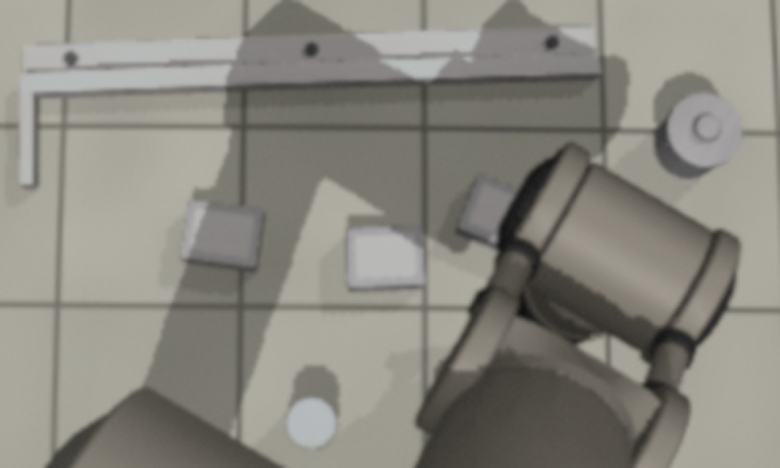

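View pics/w2.png

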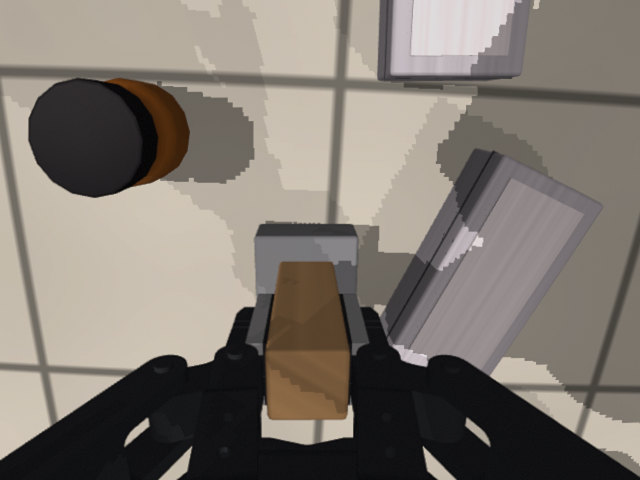

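Run:
```python
from h import *
st()
print("foot far edge",px2w("wrist",[(256,238),(357,236),(354,290)],23.5)[:,:2].round(1).tolist())
print("LB top",px2w("wrist",[(494,152),(602,206),(388,343)],32)[:,:2].round(1).tolist())
print("SM near bottom edge top",px2w("wrist",[(379,79),(521,76)],0)[:,:2].round(1).tolist())
```

```text
t 7.55 p [ 504.7 -203.8   66.5] h 0.0423 tilt [-0.001 -1.     0.   ] F [ 0.6 -0.7 -1.2] w 23.2
foot far edge [[481.4, -182.2], [525.4, -179.4], [526.0, -205.1]]
LB top [[575.3, -140.2], [624.4, -159.8], [542.2, -226.8]]
SM near bottom edge top [[532.9, -113.3], [596.5, -108.9]]
```

>>> arm_command([
  [12,0,-1,0,0,0,15],
  [8,0,0,0,0,0,15],
  [8,0,0,0,0,0,15],
  [8,0,0,0,0,0,15],
  [8,0,0,0,0,0,15],
  [8,0,0,0,0,0,15],
  [8,0,0,0,0,0,15],
  [8,0,0,0,0,0,15],
])

```text
t: 8.35
eef_pos: [573.2, -202.0, 66.7]
orientation: [0.707, -0.707, -0.014, 0.015]
ft_force: [-1.4, -0.6, -2.1]
grip_width: 23.1
```

Run:
```python
from h import *
st();im=read_camera("wrist");cv2.imwrite("pics/w3.png",im[:,:,::-1])
```

```text
t 8.35 p [ 573.2 -202.    66.7] h 0.0412 tilt [-0. -1.  0.] F [-1.4 -0.6 -2.1] w 23.1
```

View pics/w3.png

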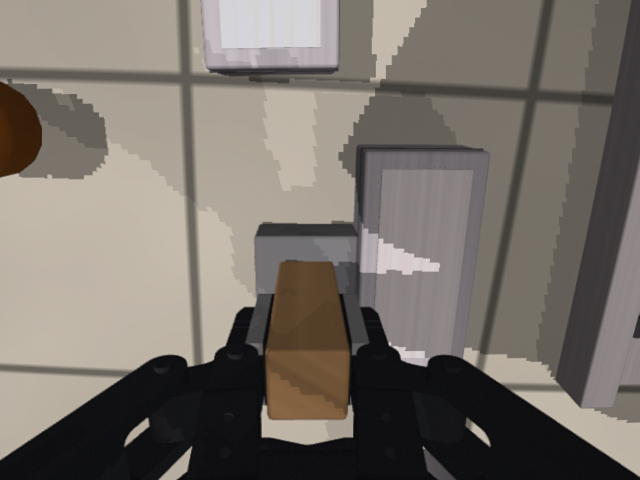

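Run:
```python
from h import *
print("LB top left end",px2w("wrist",[(358,148),(488,152)],32)[:,:2].round(1).tolist())
print("LB side low pts",px2w("wrist",[(488,152),(465,350)],32)[:,:2].round(1).tolist())
print("rail face top edge",px2w("wrist",[(640,95),(583,405)],24)[:,:2].round(1).tolist(),"foot?",px2w("wrist",[(580,403),(612,403)],24)[:,:2].round(1).tolist())
print("rail foot",px2w("wrist",[(628,40),(558,377)],0)[:,:2].round(1).tolist())
```

```text
LB top left end [[592.0, -139.5], [643.3, -138.8]]
LB side low pts [[643.3, -138.8], [648.1, -228.0]]
rail face top edge [[705.6, -113.8], [718.9, -263.9]] foot? [[716.9, -262.7], [734.1, -262.5]]
rail foot [[712.8, -89.5], [719.7, -264.4]]
```

>>> arm_command([
  [8,0,1,0,0,0,15],
  [8,0,1,0,0,0,15],
  [8,0,1,0,0,0,15],
  [8,0,1,0,0,0,15],
  [8,0,1,0,0,0,15],
  [8,0,1,0,0,0,15],
  [7,0,1,0,0,0,15],
  [4,0,0,0,0,0,15],
])

```text
t: 9.2
eef_pos: [632.1, -192.5, 66.7]
orientation: [0.707, -0.707, -0.015, 0.015]
ft_force: [-3.1, -0.1, -1.6]
grip_width: 22.8
```

>>> arm_command([
  [3,0,0,0,0,0,15],
  [3,0,0,0,0,0,15],
])

```text
t: 9.4
eef_pos: [637.4, -192.6, 66.7]
orientation: [0.707, -0.707, -0.014, 0.015]
ft_force: [-2.1, -0.5, -2.1]
grip_width: 22.9
```

>>> arm_command([
  [2,0,0,0,0,0,15],
  [2,0,0,0,0,0,15],
])

```text
t: 9.6
eef_pos: [640.6, -192.6, 66.8]
orientation: [0.707, -0.707, -0.014, 0.015]
ft_force: [-8.8, -1.0, 2.1]
grip_width: 23.1
```

>>> arm_command([
  [1.5,0,0,0,0,0,15],
  [1,0,0,0,0,0,15],
])

```text
t: 9.8
eef_pos: [641.0, -192.5, 66.5]
orientation: [0.707, -0.707, -0.012, 0.017]
ft_force: [-13.7, -1.8, 4.0]
grip_width: 23.0
```

Run:
```python
from h import *
st();im=read_camera("wrist");cv2.imwrite("pics/w4.png",im[:,:,::-1])
```

```text
t 9.8 p [ 641.  -192.5   66.5] h 0.0414 tilt [-0.007 -1.     0.001] F [-13.7  -1.8   4. ] w 23.0
```

View pics/w4.png

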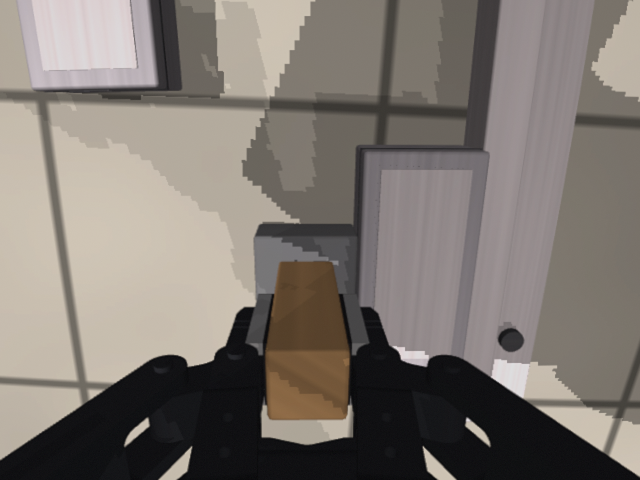

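>>> arm_command([
  [-8,0,0,0,0,0,15],
  [-3,-25,0,0,0,0,15],
  [0,-25,0,0,0,0,15],
  [0,0,-35,0,0,0,15],
  [20,0,-35,0,0,0,15],
  [30,0,0,0,0,0,15],
  [0,0,0,0,0,0,15],
  [0,0,0,0,0,0,15],
])

```text
t: 10.65
eef_pos: [685.9, -260.5, 116.2]
orientation: [0.707, -0.707, -0.015, 0.015]
ft_force: [-0.5, -0.2, -2.5]
grip_width: 23.0
```

Run:
```python
from h import *
st();im=read_camera("wrist");cv2.imwrite("pics/w5.png",im[:,:,::-1])
```

```text
t 10.65 p [ 685.9 -260.5  116.2] h 0.0413 tilt [ 0. -1.  0.] F [-0.5 -0.2 -2.5] w 23.0
```

View pics/w5.png

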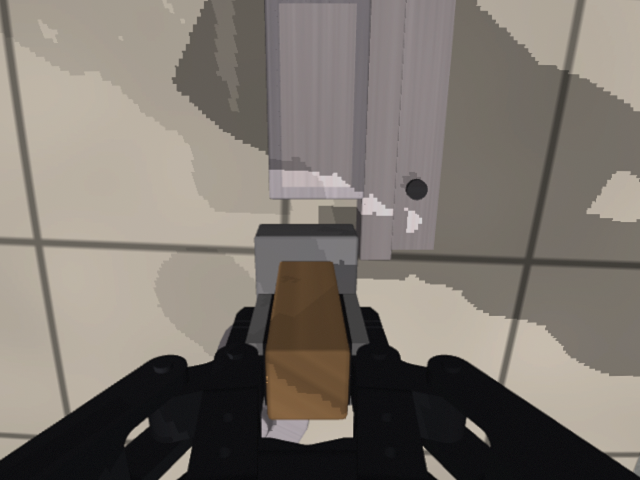

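Run:
```python
from h import *
print("LB right end",px2w("wrist",[(268,199),(361,199)],32)[:,:2].round(1).tolist())
print("rail face pts",px2w("wrist",[(362,210),(359,258),(370,40)],24)[:,:2].round(1).tolist())
print("foot top far edge",px2w("wrist",[(257,237),(356,236)],73)[:,:2].round(1).tolist())
```

```text
LB right end [[663.5, -230.3], [712.4, -228.3]]
rail face pts [[714.6, -236.1], [715.1, -264.3], [711.9, -150.1]]
foot top far edge [[662.5, -238.3], [705.7, -236.1]]
```

>>> arm_command([
  [3,15,0,0,0,0,15],
  [0,20,0,0,0,0,15],
  [0,14.5,0,0,0,0,15],
  [0,0,5,0,0,0,15],
  [0,0,8,0,0,0,15],
  [0,0,12,0,0,0,15],
  [0,0,15,0,0,0,15],
  [0,0,15,0,0,0,15],
])

```text
t: 11.5
eef_pos: [686.3, -204.0, 67.3]
orientation: [0.707, -0.707, -0.015, 0.015]
ft_force: [-0.7, -2.2, -2.7]
grip_width: 22.7
```

>>> arm_command([
  [0,0,15,0,0,0,15],
  [0,0,15,0,0,0,15],
  [0,0,10,0,0,0,15],
])

```text
t: 11.8
eef_pos: [684.8, -163.6, 67.5]
orientation: [0.707, -0.707, -0.015, 0.015]
ft_force: [-0.3, -2.1, -2.9]
grip_width: 22.9
```

Run:
```python
from h import *
st();im=read_camera("wrist");cv2.imwrite("pics/w6.png",im[:,:,::-1])
```

```text
t 11.8 p [ 684.8 -163.6   67.5] h 0.0422 tilt [-0. -1.  0.] F [-0.3 -2.1 -2.9] w 22.9
```

View pics/w6.png

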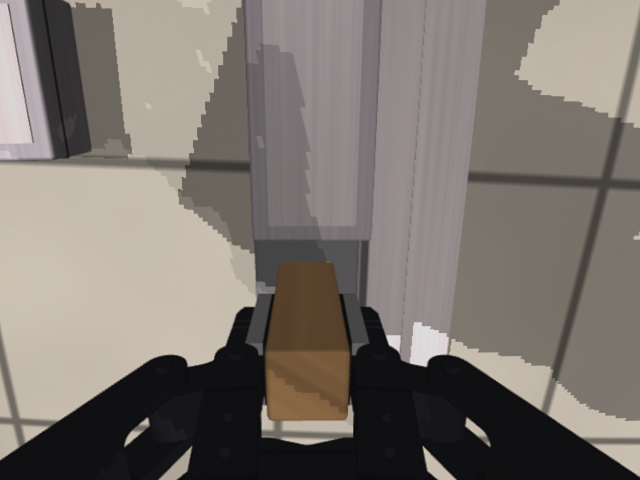

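>>> arm_command([
  [0,0,15,0,0,0,15],
  [0,0,18,0,0,0,15],
  [0,0,18,0,0,0,15],
  [0,0,18,0,0,0,15],
  [0,0,18,0,0,0,15],
  [0,0,18,0,0,0,15],
  [0,0,18,0,0,0,15],
  [0,0,18,0,0,0,15],
])

```text
t: 12.65
eef_pos: [678.9, -23.1, 67.4]
orientation: [0.707, -0.707, -0.015, 0.015]
ft_force: [0.5, -2.6, -1.0]
grip_width: 23.2
```

>>> arm_command([
  [0,0,18,0,0,0,15],
  [0,0,18,0,0,0,15],
  [0,0,18,0,0,0,15],
  [0,0,15,0,0,0,15],
  [0,0,10,0,0,0,15],
  [0,0,5,0,0,0,15],
])

```text
t: 13.25
eef_pos: [675.4, 60.5, 67.2]
orientation: [0.707, -0.707, -0.015, 0.015]
ft_force: [-0.5, -2.4, -0.2]
grip_width: 23.1
```

Run:
```python
from h import *
st();im=read_camera("wrist");cv2.imwrite("pics/w7.png",im[:,:,::-1])
```

```text
t 13.25 p [675.4  60.5  67.2] h 0.042 tilt [-0. -1.  0.] F [-0.5 -2.4 -0.2] w 23.1
```

View pics/w7.png

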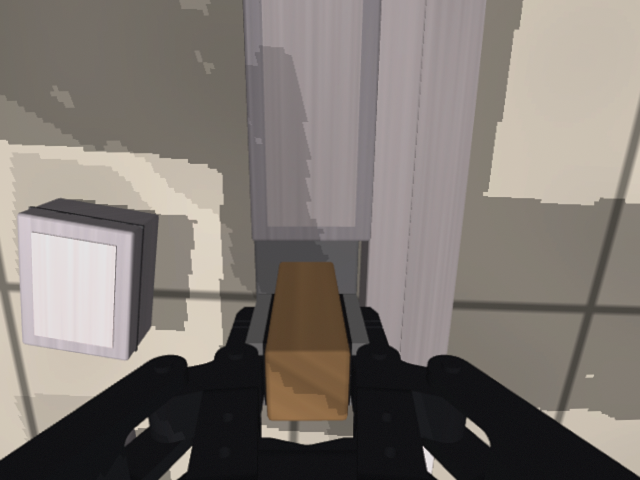

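Flush against the rail, with about 30 mm left to the stop; I'll advance slowly.

>>> arm_command([
  [0,0,8,0,0,0,15],
  [0,0,7,0,0,0,15],
  [0,0,5,0,0,0,15],
  [0,0,4,0,0,0,15],
])

```text
t: 13.7
eef_pos: [674.5, 83.5, 67.1]
orientation: [0.707, -0.707, -0.014, 0.015]
ft_force: [-0.6, -1.7, -3.4]
grip_width: 22.9
```

>>> arm_command([
  [0,0,3,0,0,0,15],
  [0,0,3,0,0,0,15],
])

```text
t: 13.9
eef_pos: [674.2, 89.4, 67.1]
orientation: [0.707, -0.707, -0.014, 0.015]
ft_force: [-0.4, -1.8, -2.9]
grip_width: 23.0
```

>>> arm_command([
  [0,0,2,0,0,0,15],
  [0,0,2,0,0,0,15],
])

```text
t: 14.1
eef_pos: [674.1, 93.2, 67.2]
orientation: [0.707, -0.707, -0.014, 0.015]
ft_force: [0.0, -2.1, -3.9]
grip_width: 23.1
```

>>> arm_command([
  [0,0,2,0,0,0,15],
  [0,0,2,0,0,0,15],
])

```text
t: 14.3
eef_pos: [674.0, 97.2, 67.3]
orientation: [0.707, -0.707, -0.014, 0.015]
ft_force: [-0.2, -2.1, -3.4]
grip_width: 23.2
```

>>> arm_command([
  [0,0,1.5,0,0,0,15],
  [0,0,1,0,0,0,15],
])

```text
t: 14.5
eef_pos: [674.1, 97.8, 67.5]
orientation: [-0.706, 0.708, 0.015, -0.015]
ft_force: [-0.2, -10.2, -2.1]
grip_width: 23.3
```

Run:
```python
from h import *
p,h,m,o=pose();c=get_calibration("wrist");T=np.array(c["world_to_cam"]).copy()
# wrist cal at w7: shift camera by tcp difference
d=np.array([675.4,60.5,67.2])-p; T[:3,3]-=T[:3,:3]@d; c=dict(c);c["world_to_cam"]=T
q=px2w("wrist",[(20,212),(133,234),(128,359),(24,342)],32,c)[:,:2];print(q.round(1).tolist(),q.mean(0))
```

```text
[[554.9, 92.0], [601.7, 84.3], [593.7, 23.3], [545.7, 29.8]] [574.03527705  57.34839266]
```

>>> arm_command([
  [0,0,-8,0,0,0,15],
  [0,-25,-2,0,0,0,15],
  [0,-25,0,0,0,0,15],
  [-40,0,-9,0,0,0,15],
  [-42,0,-9,0,0,0,15],
  [-42,0,-9,0,0,0,15],
  [-40,0,0,0,0,0,15],
  [0,0,0,0,0,0,15],
])

```text
t: 15.3
eef_pos: [505.3, 56.4, 116.7]
orientation: [0.707, -0.706, -0.012, 0.017]
ft_force: [0.2, -0.5, -2.1]
grip_width: 23.1
```

>>> arm_command([
  [0,25,0,0,0,0,15],
  [0,25,0,0,0,0,15],
  [0,0,0,0,0,0,15],
])

```text
t: 15.6
eef_pos: [510.9, 56.2, 65.7]
orientation: [0.707, -0.707, -0.013, 0.015]
ft_force: [-0.2, 0.4, -1.8]
grip_width: 22.9
```

Run:
```python
from h import *
st();im=read_camera("wrist");cv2.imwrite("pics/w8.png",im[:,:,::-1])
```

```text
t 15.6 p [510.9  56.2  65.7] h 0.0405 tilt [-0.003 -1.     0.001] F [-0.2  0.4 -1.8] w 22.9
```

View pics/w8.png

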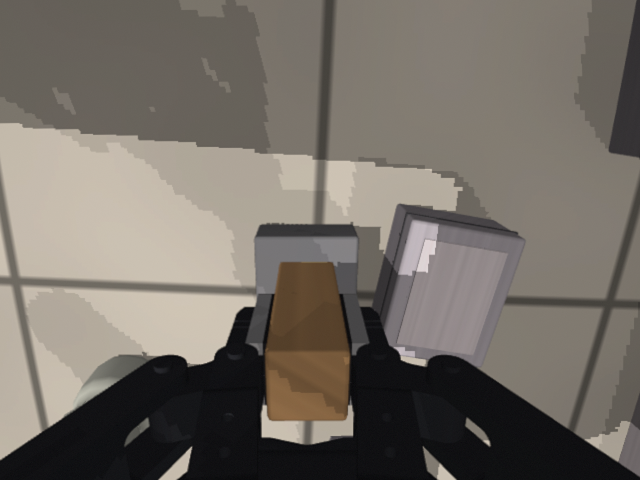

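>>> arm_command([
  [10,0,0,0,0,0,15],
  [7,0,0,0,0,0,15],
  [7,0,0,0,0,0,15],
  [8,0,0,0,0,0,15],
  [8,0,0,0,0,0,15],
  [8,0,0,0,0,0,15],
  [8,0,0,0,0,0,15],
  [8,0,0,0,0,0,15],
])

```text
t: 16.45
eef_pos: [576.2, 58.6, 67.2]
orientation: [0.707, -0.707, -0.014, 0.015]
ft_force: [-1.6, -0.8, -1.9]
grip_width: 22.9
```

Run:
```python
from h import *
st();im=read_camera("wrist");cv2.imwrite("pics/w9.png",im[:,:,::-1])
```

```text
t 16.45 p [576.2  58.6  67.2] h 0.041 tilt [-0. -1.  0.] F [-1.6 -0.8 -1.9] w 22.9
```

View pics/w9.png

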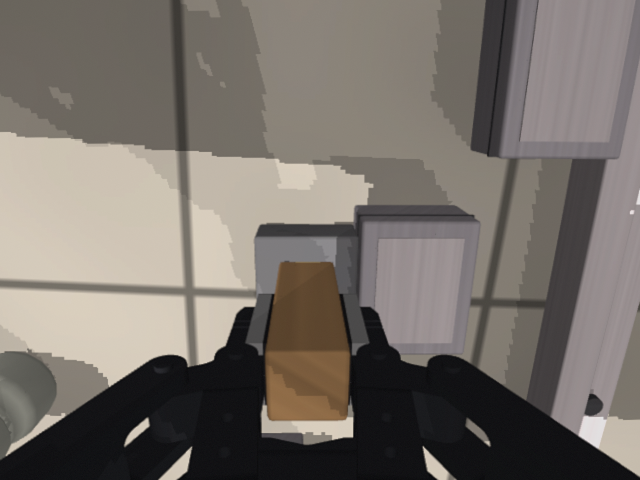

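>>> arm_command([
  [8,0,0,0,0,0,15],
  [8,0,0,0,0,0,15],
  [8,0,0,0,0,0,15],
  [8,0,0,0,0,0,15],
  [8,0,0,0,0,0,15],
  [6,0,0,0,0,0,15],
  [4,0,0,0,0,0,15],
  [3,0,0,0,0,0,15],
])

```text
t: 17.3
eef_pos: [628.7, 60.8, 67.3]
orientation: [0.707, -0.707, -0.014, 0.015]
ft_force: [-1.1, 0.0, -2.1]
grip_width: 23.3
```

>>> arm_command([
  [2,0,0,0,0,0,15],
  [1.5,0,0,0,0,0,15],
])

```text
t: 17.5
eef_pos: [630.0, 60.8, 66.9]
orientation: [-0.707, 0.707, 0.013, -0.016]
ft_force: [-8.3, -1.1, 3.0]
grip_width: 23.2
```

>>> arm_command([
  [1,0,0,0,0,0,15],
  [0,0,0,0,0,0,15],
])

```text
t: 17.7
eef_pos: [630.0, 60.9, 66.7]
orientation: [-0.707, 0.707, 0.012, -0.017]
ft_force: [-9.2, -1.0, 1.3]
grip_width: 23.2
```

Run:
```python
from h import *
st();im=read_camera("wrist");cv2.imwrite("pics/w10.png",im[:,:,::-1])
```

```text
t 17.7 p [630.   60.9  66.7] h 0.0413 tilt [-0.007 -1.     0.   ] F [-9.2 -1.   1.3] w 23.2
```

View pics/w10.png

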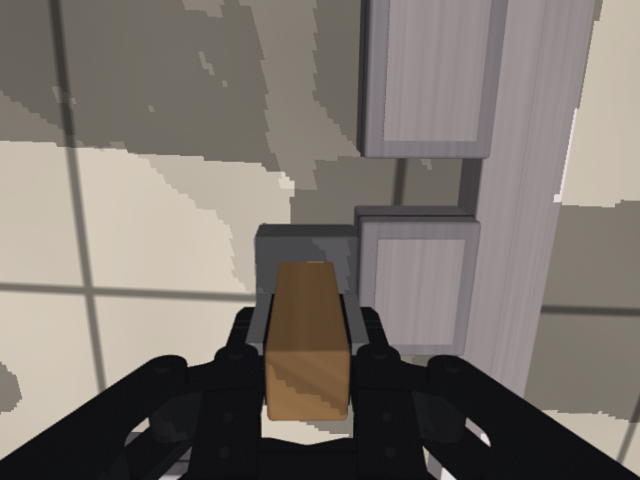

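The first short box is flush against the rail, with a gap of about 27 mm to the long box. Next is the second short box.

>>> arm_command([
  [-10,0,0,0,0,0,15],
  [-10,-25,0,0,0,0,15],
  [-20,-25,-15,0,0,0,15],
  [-35,0,-40,0,0,0,15],
  [-35,0,-40,0,0,0,15],
  [-30,0,-40,0,0,0,15],
  [-3,0,0,0,0,0,15],
  [0,0,0,0,0,0,15],
])

```text
t: 18.55
eef_pos: [499.4, -75.9, 117.9]
orientation: [-0.707, 0.707, 0.014, -0.013]
ft_force: [0.1, -0.0, -1.9]
grip_width: 23.1
```

Run:
```python
from h import *
st();im=read_camera("wrist");cv2.imwrite("pics/w11.png",im[:,:,::-1])
```

```text
t 18.55 p [499.4 -75.9 117.9] h 0.0382 tilt [ 0.001 -1.    -0.   ] F [ 0.1 -0.  -1.9] w 23.1
```

View pics/w11.png

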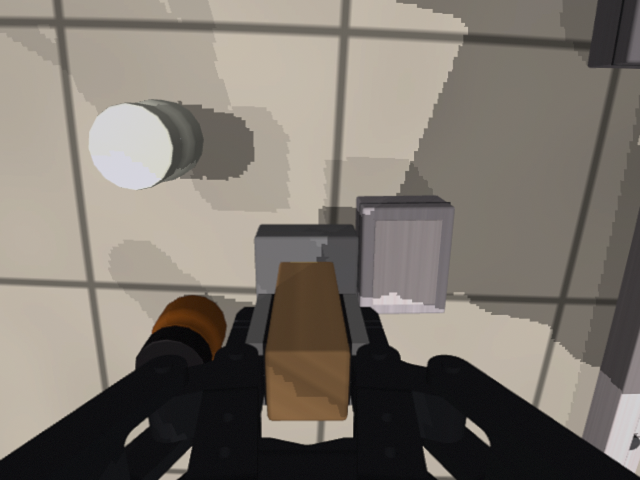

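Run:
```python
from h import *
st()
q=px2w("wrist",[(361,205),(452,206),(444,313),(360,309)],32)[:,:2];print(q.round(1).tolist(),q.mean(0))
```

```text
t 18.6 p [500.1 -75.1 117.8] h 0.0398 tilt [ 0.002 -1.    -0.   ] F [ 0.6  0.3 -1.9] w 22.9
[[527.8, -46.7], [576.6, -45.4], [581.2, -109.0], [532.0, -108.1]] [554.39798289 -77.29159064]
```

>>> arm_command([
  [-4,20,-2,0,0,0,15],
  [0,20,0,0,0,0,15],
  [0,11,0,0,0,0,15],
  [7,0,0,0,0,0,15],
  [7,0,0,0,0,0,15],
  [8,0,0,0,0,0,15],
  [8,0,0,0,0,0,15],
  [8,0,0,0,0,0,15],
])

```text
t: 19.4
eef_pos: [534.6, -75.4, 66.6]
orientation: [-0.707, 0.707, 0.015, -0.014]
ft_force: [-0.3, -1.0, -1.5]
grip_width: 22.9
```

>>> arm_command([
  [9,0,0,0,0,0,15],
  [9,0,0,0,0,0,15],
  [9,0,0,0,0,0,15],
  [9,0,0,0,0,0,15],
  [9,0,0,0,0,0,15],
  [9,0,0,0,0,0,15],
  [8,0,0,0,0,0,15],
])

```text
t: 20.1
eef_pos: [596.4, -72.9, 66.2]
orientation: [0.707, -0.707, -0.015, 0.014]
ft_force: [-1.7, -0.5, -1.1]
grip_width: 22.8
```

Run:
```python
from h import *
st();im=read_camera("wrist");cv2.imwrite("pics/w12.png",im[:,:,::-1])
```

```text
t 20.1 p [596.4 -72.9  66.2] h 0.041 tilt [ 0. -1.  0.] F [-1.7 -0.5 -1.1] w 22.8
```

View pics/w12.png

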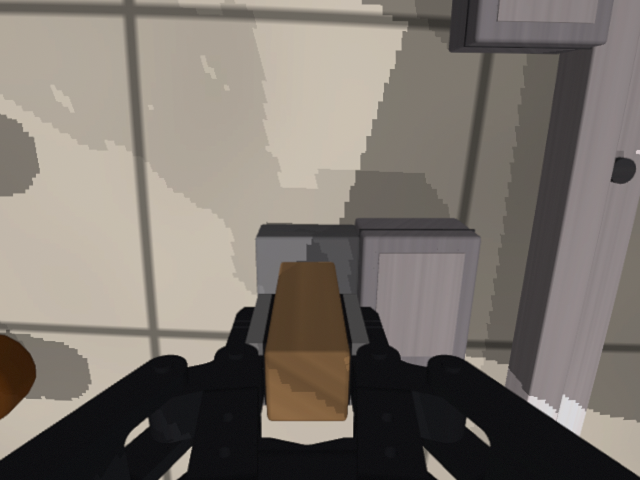

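>>> arm_command([
  [8,0,0,0,0,0,15],
  [8,0,0,0,0,0,15],
  [8,0,0,0,0,0,15],
  [6,0,0,0,0,0,15],
  [4,0,0,0,0,0,15],
  [2,0,0,0,0,0,15],
])

```text
t: 20.75
eef_pos: [631.8, -71.5, 66.2]
orientation: [0.707, -0.707, -0.014, 0.015]
ft_force: [-0.9, -0.6, -0.9]
grip_width: 23.2
```

>>> arm_command([
  [2,0,0,0,0,0,15],
  [2,0,0,0,0,0,15],
])

```text
t: 20.95
eef_pos: [634.8, -71.3, 66.2]
orientation: [0.707, -0.707, -0.014, 0.015]
ft_force: [-7.1, -0.0, 0.0]
grip_width: 23.4
```

>>> arm_command([
  [1.5,0,0,0,0,0,15],
  [0,0,0,0,0,0,15],
])

```text
t: 21.15
eef_pos: [635.0, -71.3, 66.0]
orientation: [0.707, -0.707, -0.013, 0.016]
ft_force: [-8.3, -0.1, 0.8]
grip_width: 23.2
```

>>> arm_command([
  [-8,0,0,0,0,0,15],
  [-3,-25,0,0,0,0,15],
  [0,-25,0,0,0,0,15],
  [0,0,-35,0,0,0,15],
  [20,0,-34,0,0,0,15],
  [34,0,0,0,0,0,15],
  [0,0,0,0,0,0,15],
  [0,0,0,0,0,0,15],
])

```text
t: 21.95
eef_pos: [682.8, -138.3, 115.7]
orientation: [0.707, -0.707, -0.015, 0.015]
ft_force: [-0.5, -0.1, -3.0]
grip_width: 23.1
```

Run:
```python
from h import *
st();im=read_camera("wrist");cv2.imwrite("pics/w13.png",im[:,:,::-1])
```

```text
t 21.95 p [ 682.8 -138.3  115.7] h 0.0411 tilt [-0. -1.  0.] F [-0.5 -0.1 -3. ] w 23.1
```

View pics/w13.png

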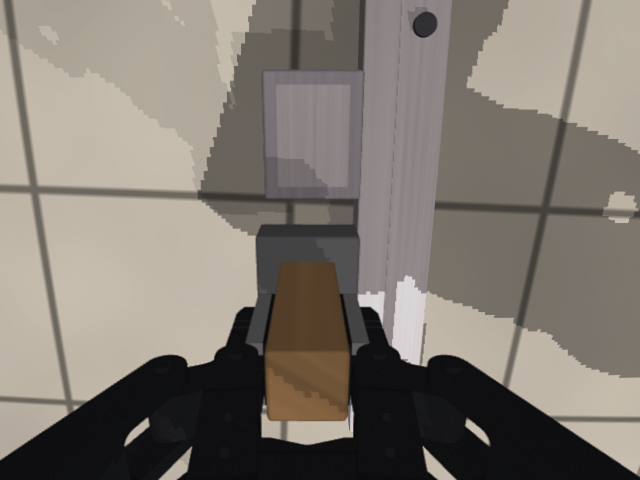

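>>> arm_command([
  [2.5,15,0,0,0,0,15],
  [0,20,0,0,0,0,15],
  [0,14,0,0,0,0,15],
  [0,0,6,0,0,0,15],
  [0,0,8,0,0,0,15],
  [0,0,12,0,0,0,15],
  [0,0,14,0,0,0,15],
  [0,0,14,0,0,0,15],
])

```text
t: 22.8
eef_pos: [683.2, -82.8, 67.9]
orientation: [-0.707, 0.707, 0.015, -0.014]
ft_force: [0.6, -2.0, -1.5]
grip_width: 22.9
```

>>> arm_command([
  [0,0,10,0,0,0,15],
  [0,0,6,0,0,0,15],
  [0,0,5,0,0,0,15],
  [0,0,5,0,0,0,15],
  [0,0,5,0,0,0,15],
  [0,0,5,0,0,0,15],
  [0,0,5,0,0,0,15],
])

```text
t: 23.5
eef_pos: [681.5, -43.5, 67.3]
orientation: [-0.707, 0.707, 0.014, -0.014]
ft_force: [0.4, -3.3, -0.6]
grip_width: 22.8
```

Run:
```python
from h import *
st();im=read_camera("wrist");cv2.imwrite("pics/w14.png",im[:,:,::-1])
```

```text
t 23.5 p [681.5 -43.5  67.3] h 0.0406 tilt [ 0. -1. -0.] F [ 0.4 -3.3 -0.6] w 22.8
```

View pics/w14.png

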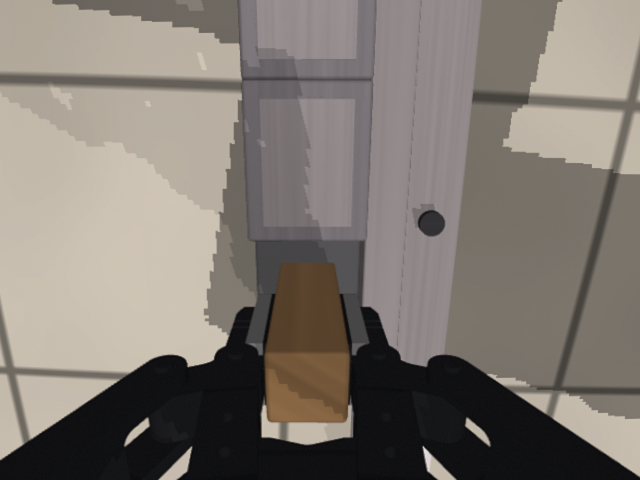

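The two short boxes are in contact and flush to the rail. About 12 mm remains to the long box, so I'll close it slowly.

>>> arm_command([
  [0,0,4,0,0,0,15],
  [0,0,3,0,0,0,15],
  [0,0,2,0,0,0,15],
])

```text
t: 23.85
eef_pos: [681.1, -34.1, 67.3]
orientation: [0.707, -0.707, -0.015, 0.015]
ft_force: [-0.2, -2.2, -0.3]
grip_width: 23.1
```

>>> arm_command([
  [0,0,2,0,0,0,15],
  [0,0,2,0,0,0,15],
])

```text
t: 24.05
eef_pos: [680.9, -30.3, 67.3]
orientation: [0.707, -0.707, -0.014, 0.014]
ft_force: [0.0, -2.6, 0.3]
grip_width: 23.2
```

>>> arm_command([
  [0,0,1.5,0,0,0,15],
  [0,0,1,0,0,0,15],
])

```text
t: 24.25
eef_pos: [680.9, -29.9, 67.4]
orientation: [-0.706, 0.708, 0.015, -0.014]
ft_force: [-0.8, -10.5, -1.5]
grip_width: 22.7
```

>>> arm_command([
  [0,0,1.5,0,0,0,15],
  [0,0,0,0,0,0,15],
])

```text
t: 24.45
eef_pos: [681.0, -29.7, 67.5]
orientation: [-0.705, 0.709, 0.015, -0.014]
ft_force: [1.2, -12.6, -0.7]
grip_width: 23.2
```

Run:
```python
from h import *
st();im=read_camera("wrist");cv2.imwrite("pics/w15.png",im[:,:,::-1])
```

```text
t 24.45 p [681.  -29.7  67.5] h 0.0408 tilt [ 0.    -1.    -0.005] F [  1.2 -12.6  -0.7] w 23.2
```

View pics/w15.png

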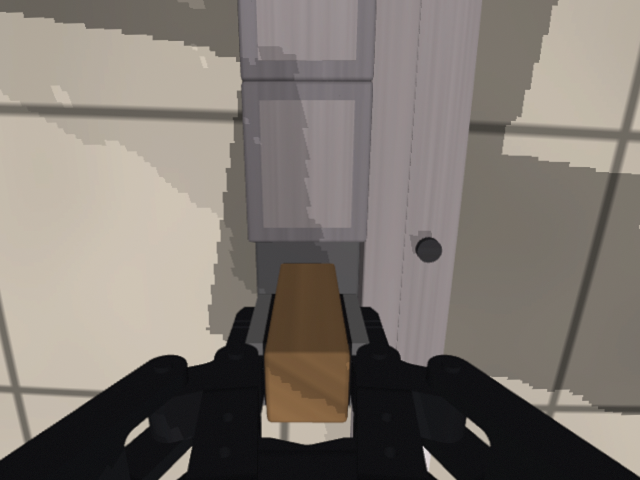

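>>> arm_command([
  [0,0,-6,0,0,0,15],
  [0,-5,-8,0,0,0,15],
  [0,-30,-20,0,0,0,15],
  [-10,-50,-30,0,0,0,15],
  [-20,-50,-30,0,0,0,15],
  [0,-20,0,0,0,0,15],
  [0,0,0,0,0,0,15],
])

```text
t: 25.2
eef_pos: [660.9, -112.0, 209.7]
orientation: [-0.706, 0.707, 0.017, -0.011]
ft_force: [-0.4, 0.4, -2.1]
grip_width: 23.0
```

Run:
```python
from h import *
st();im=read_camera("wrist");cv2.imwrite("pics/w16.png",im[:,:,::-1]);im=read_camera("scene");zoom(im,180,180,420,460,2.1,"pics/s16.png")
```

```text
t 25.2 p [ 660.9 -112.   209.7] h 0.0398 tilt [ 0.008 -1.    -0.002] F [-0.4  0.4 -2.1] w 23.0
```

View pics/w16.png

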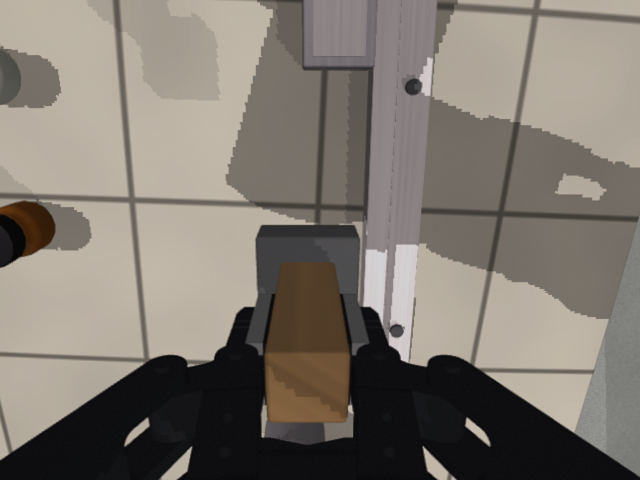

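View pics/s16.png

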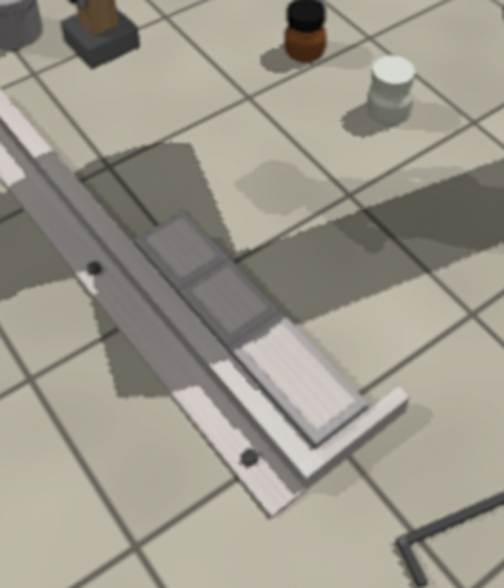

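>>> arm_command([
  [-35,10,-15,0,0,0,15],
  [-35,20,-15,0,0,0,15],
  [-33,40,-14,0,0,0,15],
  [0,40,0,0,0,0,15],
  [0,20,0,0,0,0,15],
  [0,10,0,0,0,0,15],
  [0,0,0,0,0,0,15],
])

```text
t: 26.0
eef_pos: [559.9, -157.1, 65.9]
orientation: [0.708, -0.706, -0.014, 0.016]
ft_force: [-0.3, -0.3, -1.3]
grip_width: 22.6
```

>>> arm_command([
  [0,0.5,0,0,0,0,15],
  [0,0.5,0,0,0,0,15],
  [0,0,0,0,0,0,15],
])

```text
t: 26.3
eef_pos: [561.0, -158.0, 67.2]
orientation: [-0.707, 0.707, 0.015, -0.014]
ft_force: [-0.1, -0.2, -2.5]
grip_width: 23.2
```

>>> arm_command([
  [0,0.5,0,0,0,0,15],
  [0,0.5,0,0,0,0,15],
  [0,0,0,0,0,0,15],
])

```text
t: 26.6
eef_pos: [560.6, -158.2, 65.9]
orientation: [0.707, -0.707, -0.015, 0.014]
ft_force: [-0.2, 0.7, -2.1]
grip_width: 23.0
```

>>> arm_command([
  [0,0.5,0,0,0,0,15],
  [0,0.5,0,0,0,0,15],
  [0,0,0,0,0,0,15],
])

```text
t: 26.9
eef_pos: [560.6, -158.2, 64.8]
orientation: [0.707, -0.707, -0.014, 0.015]
ft_force: [-1.1, 0.1, -2.7]
grip_width: 23.1
```

>>> arm_command([
  [0,0.5,0,0,0,0,15],
  [0,0,0,0,0,0,15],
  [0,0,0,0,0,0,15],
])

```text
t: 27.2
eef_pos: [560.6, -158.2, 64.3]
orientation: [0.707, -0.707, -0.014, 0.014]
ft_force: [0.6, 0.5, -2.5]
grip_width: 23.3
```

>>> arm_command([
  [0,0.5,0,0,0,0,15],
  [0,0.5,0,0,0,0,15],
  [0,0,0,0,0,0,15],
])

```text
t: 27.5
eef_pos: [560.7, -158.2, 63.5]
orientation: [-0.707, 0.707, 0.015, -0.014]
ft_force: [-0.8, 0.6, 0.3]
grip_width: 22.9
```

>>> arm_command([
  [0,0.5,0,0,0,0,15],
  [0,0,0,0,0,0,15],
])

```text
t: 27.7
eef_pos: [560.7, -158.2, 63.5]
orientation: [-0.707, 0.707, 0.015, -0.014]
ft_force: [-1.4, -0.0, 5.1]
grip_width: 23.0
```

>>> arm_command([
  [0,0,0,0,0,0,30],
  [0,0,0,0,0,0,45],
  [0,0,0,0,0,0,65],
  [0,0,0,0,0,0,85],
  [0,0,0,0,0,0,85],
])

```text
t: 28.2
eef_pos: [560.7, -158.2, 62.8]
orientation: [0.707, -0.707, -0.014, 0.014]
ft_force: [-0.5, -0.7, 0.2]
grip_width: 84.5
```

>>> arm_command([
  [0,-15,0,0,0,0,85],
  [0,-30,0,0,0,0,85],
  [0,-40,0,0,0,0,85],
  [0,-50,0,0,0,0,85],
  [-20,-40,-45,0,0,0,85],
  [-45,0,-45,0,0,0,85],
  [-45,0,-45,0,0,0,85],
  [0,0,-30,0,0,0,85],
])

```text
t: 29.0
eef_pos: [476.4, -299.1, 229.9]
orientation: [0.707, -0.707, -0.013, 0.014]
ft_force: [1.1, 0.7, -0.1]
grip_width: 85.0
```

Run:
```python
from h import *
st();im=read_camera("top");zoom(im,160,110,500,310,2.35,"pics/t17.png");im=read_camera("scene");zoom(im,160,120,460,480,1.6,"pics/s17.png")
```

```text
t 29.0 p [ 476.4 -299.1  229.9] h 0.0391 tilt [-0.002 -1.     0.   ] F [ 1.1  0.7 -0.1] w 85.0
```

View pics/t17.png

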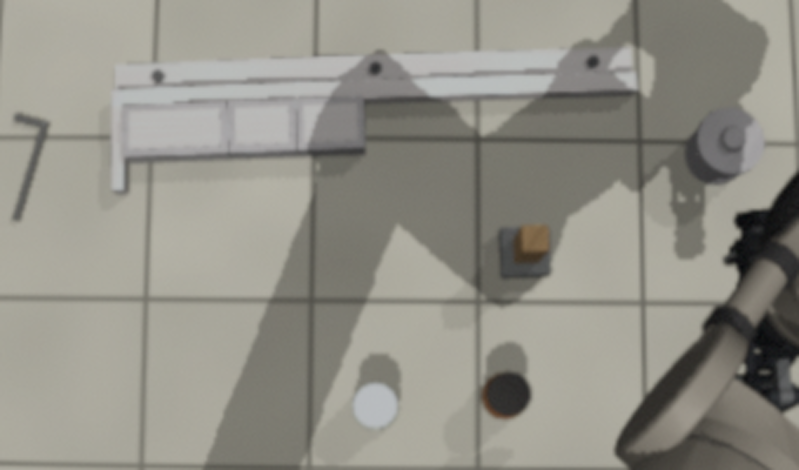

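View pics/s17.png

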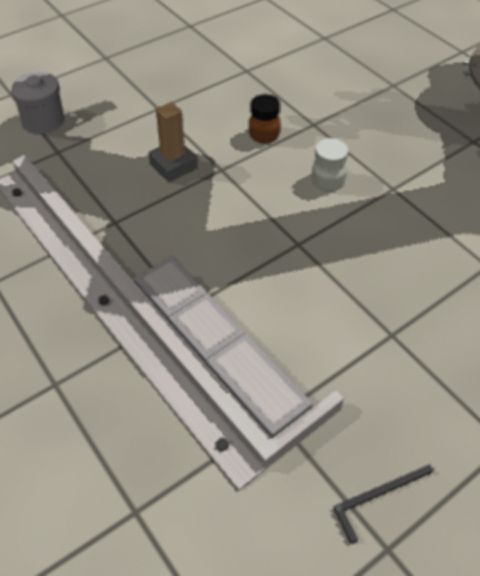

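Everything looks right: row closed, pusher standing, bystanders in place. I'll take one close look from above to check for millimetre gaps.

>>> arm_command([
  [20,-10,40,0,0,0,85],
  [25,-10,45,0,0,0,85],
  [30,0,45,0,0,0,85],
  [40,0,45,0,0,0,85],
  [40,0,45,0,0,0,85],
  [35,0,40,0,0,0,85],
  [0,0,30,0,0,0,85],
  [0,0,0,0,0,0,85],
])

```text
t: 29.9
eef_pos: [639.8, -18.6, 248.1]
orientation: [0.708, -0.706, -0.016, 0.017]
ft_force: [0.3, 0.5, 0.5]
grip_width: 85.0
```

Run:
```python
from h import *
st();im=read_camera("wrist");cv2.imwrite("pics/w18.png",im[:,:,::-1])
```

```text
t 29.9 p [639.8 -18.6 248.1] h 0.047 tilt [-0.001 -1.     0.002] F [0.3 0.5 0.5] w 85.0
```

View pics/w18.png

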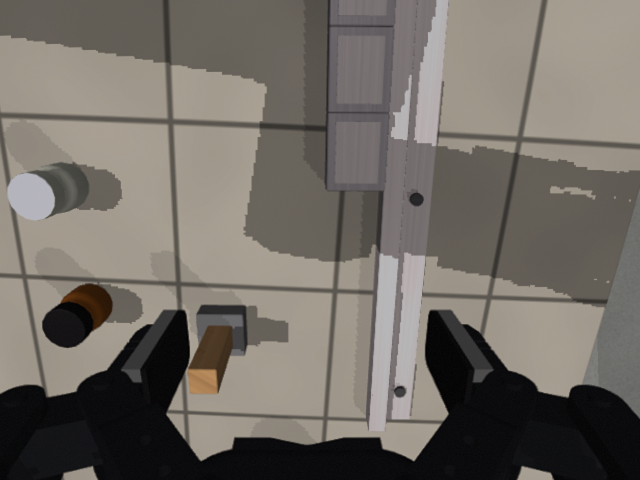

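>>> arm_command([
  [0,0,40,0,0,0,85],
  [0,0,45,0,0,0,85],
  [0,0,40,0,0,0,85],
  [0,0,0,0,0,0,85],
  [0,0,0,0,0,0,85],
])

```text
t: 30.45
eef_pos: [634.3, 100.8, 249.0]
orientation: [-0.707, 0.707, 0.015, -0.015]
ft_force: [0.5, 0.4, 0.3]
grip_width: 85.3
```

Run:
```python
from h import *
st();im=read_camera("wrist");zoom(im,280,0,480,240,2.5,"pics/w19.png")
c=get_calibration("wrist")
```

```text
t 30.45 p [634.3 100.8 249. ] h 0.0421 tilt [ 0.    -1.    -0.001] F [0.5 0.4 0.3] w 85.3
```

View pics/w19.png

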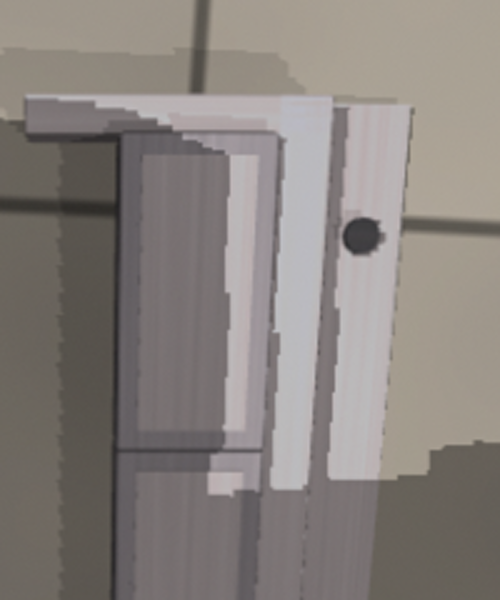

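The long box sits in the corner against both the stop and the rail, and the short box touches it with no visible gap. I'll sign off.

```bash
python3 -c "
from cell import ctrl;print(ctrl.sign_off())"
```

```text
the job is handed in; nothing more can be done
None
```

The three boxes are in a straight, closed-up row flat against the rail, and I signed off at about 30.5 s of the 72 s allowed.

- **How it was done:** I pushed the long box to the rail first, then slid it to the end stop. Each short box was pushed straight to the rail, and both were then slid together against the long box. Only the pusher foot touched the boxes. The highest force I read while pushing was about 14 N.
- **Row check:** The last wrist pictures show the long box in the corner, on both the stop and the rail face. There were no visible gaps between neighbours and the near faces lined up. The pusher stopped 127.7 mm short of where the long box had stopped it, against 128 mm expected for two short boxes.
- **Pusher and bystanders:** The pusher is let go, standing upright at about (561, -158) mm, well clear of the boxes. The jars, mill jar and hex key look undisturbed, judged by eye from the pictures rather than measured.
- **Disagreements:** The top camera and the wrist camera differed by 2 to 5 mm. I relied on the wrist view and on contact for the final fits. The handle seems to have slipped about 1 mm in the grip, so I lowered it until it touched the bench before letting go.

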